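Hold the arched handle over the basket's sockets

ROBOT

A 6-joint arm with a two-finger parallel gripper is mounted at the origin on the work surface. World frame = base frame: x ahead of the robot, y to its left, z up, the work surface at z = 0. Lengths are in mm, angles in degrees, forces in N, time in s.
With the tool pointing down it reaches from about 375 to 975 mm from the base axis. Payload 3.8 kg.
Tool frame: the origin (TCP) lies between the finger pads; the fingertips stand r.tip_extent ahead of it and the grasp point (between the pads) is the TCP (r.tip_extent is the distance from the TCP to the fingertips, in mm); z points along the fingers, y is the direction in which the jaws open and shut (so a half turn about z gives the same grasp; the last joint's range is limited). The gripper opens to 85 mm and grips with 20 to 120 N. Pads are 22 mm wide; open, the fingers measure 114 mm over their backs; the gripper's body (76 mm by 85 mm) begins 54 mm behind the grasp point. The pads swing forward as they close: fully open they stand 13 mm farther back than shut.
Start: joints at [70.25, 15.12, 91.902, -0, 72.978, -2.114], TCP at [204.498, 643.272, 250.28] pointing down, gripper open.
Joint ranges: [-150.88, 150.88], [-54.13, 125.18], [17.81, 147.31], [-75.09, 255.09], [0, 152.58], [-146.25, 146.25]. Speed limits (degrees/s): [147.25, 147.25, 180, 180, 180, 180].

INTERFACE

Orientations are given as a 3x3 rotation matrix whose columns are the frame's x, y, z axes.
In Python, from bench import observe, viewer, r gives the robot as it stands.
- The arm moves only by the tool jog_arm, never from a script. Its argument "steps" is text: rows parted by semicolons, each of 5 numbers parted by spaces: the closure, from -1 (fully open) to 1 (shut), then the shift along the tool's x, y, z each as a share of 0.25 m, from -1 to 1, then the turn about the tool's z as a share of 2 pi rad, from -1 to 1. In form: hand dx dy dz turn; .... A call has 1 to 12 rows; each row is the pose to reach, as a shift and turn from the pose measured when the call began, along the tool's axes at that moment, turning the shorter way round; what a row does not reach only later rows make up. A row lasts 1/8 s, in which the tool goes at most 62.5 mm and 10.7 degrees, less where a joint would pass 70% of its speed; a pose out of reach is approached as far as the arm can. A call with a number of a shift or a turn outside -1 to 1 is refused whole. A call with a gripper value outside its range is refused whole. The fingers move at their own pace and stop on an object; the grip force is fixed at half the most. Time passes only in rows, so rows that repeat a pose let the fingers close. It gives the time, the measured TCP pose, the force and the opening at its end, in the units of the state.
- observe(): the state, without advancing time (a new reading comes with each control period).
- viewer.camera(name): name is "side" or "top"; returns the picture (400x640x3 uint8, red, green, blue); there is no depth.
- viewer.get_calibration(name): a dict with "fx", "fy", "cx", "cy" (pixels), "k1" (the pictures are not rectified: a ray, as slopes to the right and down, at radius r is drawn at 1 + k1 r^2 times it, then the intrinsics apply), "position" and "orientation" of the camera in the world. Camera axes: x right, y down, z forward; pixel columns grow to the right and rows downward; lengths in mm; the calibration is good to about 2 mm. A picture is of the moment at which its call begins. get_calibration takes no time and is no camera call.
- r.hand_in(): hands the job in, once; it reports no verdict.
The state is a dict: "time_s": time; "joint_pos": joint angles; "joint_vel": joint speeds; "tau": joint torques, N m; "eef_pos": TCP position; "tool_rot": TCP orientation; "wrist_force": force on the tool from outside, world axes, zero at the start; "wrist_torque": the same for the moment, N m; "finger_gap": finger opening in mm.
Only numpy, scipy, OpenCV 4.12 (cv2) and the standard library are available. Lean on these libraries where they do the work, as an engineer would, in place of code of your own. Each camera call takes 0.05 s, during which the arm holds its last target.

TASK

Take the larger of the two arched wooden handles out of the finishing rack, carry it clear of the glue bottle and jar in between and hold it upright above the white basket that has two steel sockets on its rim, the two ends lined up over the sockets and about a centimetre clear of them, so that glue can be brushed into the sockets before it is let down. The handle must never touch the basket, the basket stays where it stands and nothing else on the bench is knocked about. Finish like that, still gripping the handle and keeping it still: do not put it down or let go.

Things in the scene. Friction and masses are not known exactly. Their poses are not given: they have to be found in the camera images.
- handle: The larger arched handle: dark wood bar 11 mm thick, an upside-down U with a flat top, 125 mm high, about 0.12 kg. Legs 196 mm apart, a 12 mm steel ferrule on each end. Same either way round. Origin midway between the undersides of the ends; y from leg to leg, z up, x across its plane. Starts upright in a rack rail, origin 16 mm above the bench, may lean a little; lift 35 mm to clear.
- grip (a point): Centre of the larger handle's wooden grip, a rounded block 18 mm (across the plane of the arch, local x) by 70 mm (local y) by 16 mm high in the middle of the flat top, 117 mm above the handle's ends. Good to take from above, the fingers closing across the 18 mm.
- end_a (a point): Centre of the underside of the larger handle's end at its local +y.
- end_b (a point): Centre of the underside of the larger handle's end at its local -y.
- basket: The basket bag body, loose on the bench: white woven, round, open on top, 136 mm diameter at the foot, 174 mm at the wooden rim hoop, 125 mm high, 0.4 kg. Origin at the centre of its underside, z up. Two upright steel handle sockets are riveted outside the rim, opposite each other along local y; they are its highest points.
- socket_a (a point): Centre of the mouth of the steel socket at the basket's local +y: an upright tube, bore 17 mm, 22 mm outside, its mouth 128 mm above the bench and 98 mm from the basket's axis.
- socket_b (a point): The same for the socket at the basket's local -y. Either end of the handle may go over either socket.
- rack: The finishing rack, fixed: a plywood board 150 x 256 mm (local x, y) with two wooden rails along y at x -45 and +45 mm, tops 44 mm above the bench. Each rail has two slots, 14 mm wide, 28 mm deep, where a handle's ends stand; which handle is in which rail varies. Rack on one side of the bench, basket on the other: sides vary. Origin: centre of underside.
- small_handle: The smaller arched handle in the other rail of the rack: legs 132 mm apart, 103 mm high. Origin midway between the undersides of its ends. Leave it alone.
- glue_bottle: White glue bottle with a red cap, 58 mm diameter, 145 mm high, between the rack and the basket. Origin at the centre of its underside. Leave it alone.
- glue_jar: Amber glass glue jar with a steel lid, 72 mm diameter, 95 mm high, between the rack and the basket. Origin at the centre of its underside. Leave it alone.
- green_bottle: Clear bottle with a green cap, 52 mm diameter, 120 mm high, towards the far side of the bench. Origin at the centre of its underside. Leave it alone.
- tape_roll: Roll of tape lying flat, 84 mm diameter, 24 mm high, towards the far side. Origin at the centre of its underside. Leave it alone.
- mallet: Hammer lying on the far side of the bench, at most 40 mm high. Leave it alone.
- brush: Glue brush lying on the near side of the bench, at most 30 mm high. Leave it alone.
Mind the look-alikes: they are no part of the job. What is shaped like the basket but pink is not meant. What is shaped like the handle but turquoise is not meant.

How it is judged (in metres and radians):
On the way:
1. the larger handle is gripped and lifted clear of the rack (height (world z) of handle above 0.06 m and contact force between handle and the fingers above 0.5 N), for 0.1 s.
At the end, for the whole second after the job is handed in: The gripper alone holds the larger handle still and upright (0.12 rad), touching nothing else; each end is 3 to 20 mm above a socket's mouth and, from above, within 7 mm of its centre (either way round); the basket stands upright within 10 mm of where it was (((horizontal distance between end_a and socket_a below 0.007 m and horizontal distance between end_b and socket_b below 0.007 m) or (horizontal distance between end_a and socket_b below 0.007 m and horizontal distance between end_b and socket_a below 0.007 m)) and z of end_a in the frame of basket between 0.131 and 0.148 m and z of end_b in the frame of basket between 0.131 and 0.148 m and angle between handle's own z axis and vertical below 0.12 rad and contact force between handle and the fingers above 0.5 N and contact force between handle and basket below 0.05 N and contact force between handle and rack below 0.05 N and contact force between handle and small_handle below 0.05 N and contact force between handle and glue_bottle below 0.05 N and contact force between handle and glue_jar below 0.05 N and contact force between handle and green_bottle below 0.05 N and contact force between handle and tape_roll below 0.05 N and linear speed of handle below 0.02 m/s and angular speed of handle below 0.2 rad/s and distance of basket from where it was at the start of the episode below 0.01 m and angle between basket's own z axis and vertical below 0.03 rad); the arm keeps its last pose, push and grip.
It fails at once if the handle touches the basket (contact force between handle and basket above 0.1 N).
It fails at once if the basket is pushed more than 10 mm (distance of basket from where it was at the start of the episode above 0.01 m).
It fails at once if another thing on the bench is moved more than 20 mm (distance of any of small_handle, glue_bottle, glue_jar, tape_roll, mallet, brush, green_bottle from where it was at the start of the episode above 0.02 m).
It also fails if it takes over 38 s, if anything falls off the work surface, if the arm or the gripper's body presses on something with over 40 N, if the wrist force passes 120 N, or if a joint passes its speed limit or range.

## Working session

There is one attempt and no reset: what is moved stays moved. The work goes in short steps, Python scripts to look and compute and a tool call to move; the robot and the scene stay as the last step left them, time stands still between calls to the robot, and variables do not carry over. Pictures are saved under pics/ and viewed, and the job is handed in when it is done.

Besides the shell and the picture viewer there is one more tool, called after ">>>" as name(argument=value, ...) on one line, values as JSON. jog_arm: Moves the arm, as the interface text tells. Shift numbers are shares of 0.25 m and turn numbers shares of 2 pi rad, none past 1 either way. Its arguments: {"type":"object","properties":{"steps":{"type":"string"}},"required":["steps"]}

```bash
ls; mkdir -p pics; python3 - <<'E'
from bench import observe, viewer, r
import cv2
s=observe(); print(s['time_s'],s['eef_pos'],s['tool_rot'],s['finger_gap'],r.tip_extent)
for n in('side','top'):
    c=viewer.get_calibration(n);print(n,c)
    cv2.imwrite(f'pics/{n}0.png',viewer.camera(n)[:,:,::-1])
E
```

```text
pics
0.0 [204.26498458 642.62615137 248.94352551] [[-9.53008995e-01  3.02941036e-01 -7.63830653e-04]
 [ 3.02941988e-01  9.53006627e-01 -2.12630211e-03]
 [ 8.37915081e-05 -2.25778142e-03 -9.99997448e-01]] 85.24895074869771 19.0
side {'fx': 370.4829056783394, 'fy': 370.4829056783394, 'cx': 321.9247530394584, 'cy': 200.39292267071454, 'k1': -0.00985032865519385, 'position': array([ 207.91990329, -612.67252415,  647.71752467]), 'orientation': array([[ 0.89517221, -0.28025089,  0.3465922 ],
       [-0.44570966, -0.56824476,  0.69169415],
       [ 0.0031013 , -0.77366487, -0.63358744]])}
top {'fx': 394.67513266177156, 'fy': 394.67513266177156, 'cx': 320.6174796370157, 'cy': 200.7605015274239, 'k1': 0.024947754434509868, 'position': array([ 3.69361594e+02, -5.92387221e-01,  1.01520316e+03]), 'orientation': array([[-0.0236654 , -0.98275308,  0.18340212],
       [-0.99962074,  0.02584572,  0.00950659],
       [-0.01408279, -0.18310759, -0.98299201]])}
```

View pics/side0.png

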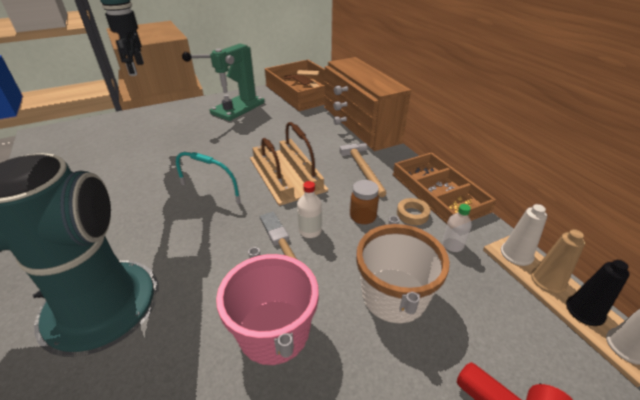

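View pics/top0.png

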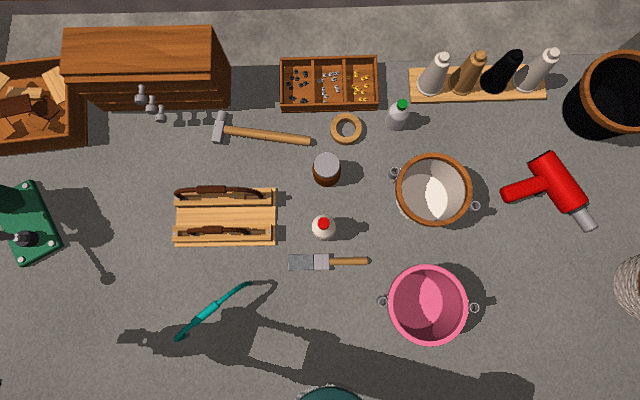

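```bash
cat > h.py <<'E'
import numpy as np, cv2
from bench import observe, viewer, r
def cal(n):
    c=viewer.get_calibration(n); return c
def proj(n,P):
    c=cal(n); R=np.array(c['orientation']); p=(np.atleast_2d(P)-c['position'])@R
    s=p[:,:2]/p[:,2:]; r2=(s**2).sum(1,keepdims=True); s=s*(1+c['k1']*r2)
    return s*[c['fx'],c['fy']]+[c['cx'],c['cy']]
def ray(n,uv):
    c=cal(n); d=(np.atleast_2d(uv)-[c['cx'],c['cy']])/[c['fx'],c['fy']]
    s=d.copy()
    for _ in range(20): s=d/(1+c['k1']*(s**2).sum(1,keepdims=True))
    return np.array(c['position']), np.c_[s,np.ones(len(s))]@np.array(c['orientation']).T
def atz(n,uv,z):
    o,d=ray(n,uv); return o+d*((z-o[2])/d[:,2:])
def crop(img,x0,y0,x1,y1,f,out):
    c=cv2.resize(img[y0:y1,x0:x1],None,fx=f,fy=f,interpolation=cv2.INTER_CUBIC)
    cv2.imwrite(out,c)
E
python3 - <<'E'
from h import *
t=cv2.imread('pics/top0.png');s=cv2.imread('pics/side0.png')
crop(t,160,170,290,260,6,'pics/t_rack.png')
crop(t,380,140,490,235,6,'pics/t_bask.png')
crop(s,240,110,340,210,6,'pics/s_rack.png')
crop(s,345,215,455,325,5,'pics/s_bask.png')
E
```

```text
(no output)
```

View pics/t_rack.png

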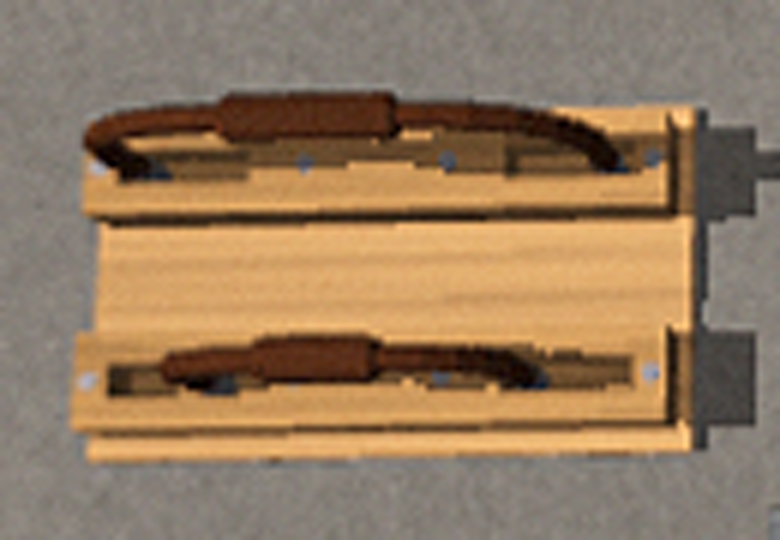

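View pics/t_bask.png

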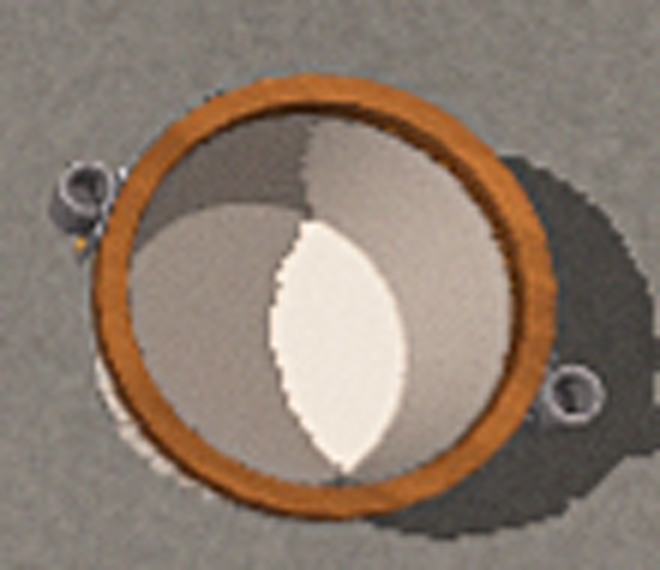

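View pics/s_rack.png

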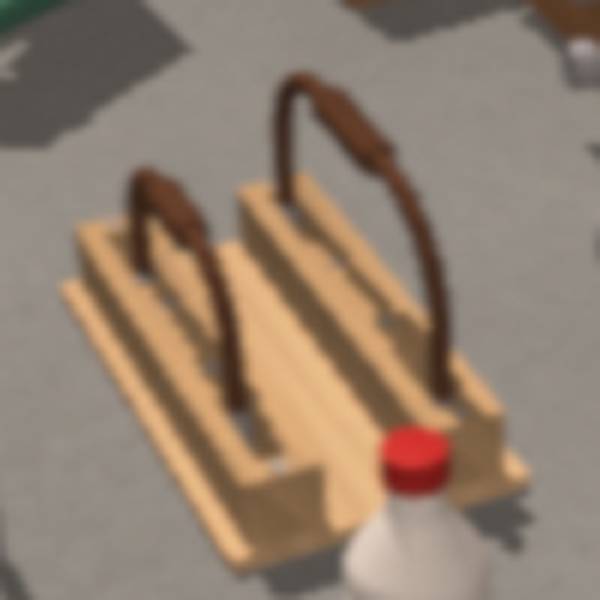

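View pics/s_bask.png

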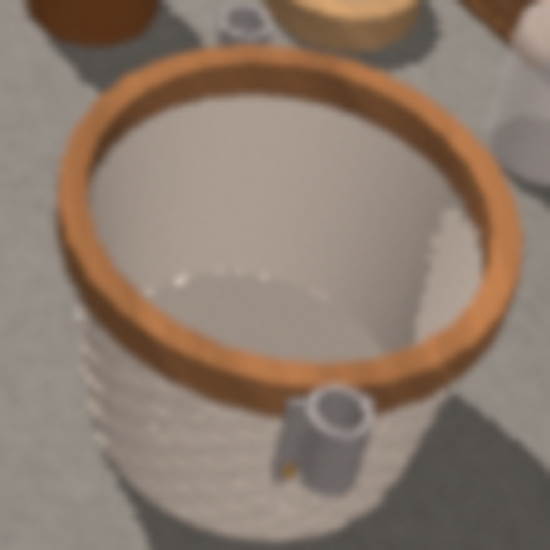

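```bash
cat >> h.py <<'E'
def tri(ua,ub):
    o1,d1=ray('top',ua);o2,d2=ray('side',ub);d1=d1[0];d2=d2[0]
    A=np.stack([d1,-d2],1);t=np.linalg.lstsq(A,o2-o1,rcond=None)[0]
    p,q=o1+d1*t[0],o2+d2*t[1];return (p+q)/2,np.linalg.norm(p-q)
def uc(x,y,x0,y0,f): return np.array([(x+.5)/f-.5+x0,(y+.5)/f-.5+y0])
E
python3 - <<'E'
from h import *
np.set_printoptions(precision=1,suppress=True)
A=uc(85,188,380,140,6);B=uc(577,393,380,140,6);As=uc(244,18,345,215,5);Bs=uc(340,408,345,215,5)
for n,a,b in(('top',A,B),('side',As,Bs)):
    P=atz(n,[a,b],128);print(n,P,np.linalg.norm(P[0]-P[1]),P.mean(0))
print(tri(A,As),tri(B,Bs))
T=lambda x,y:uc(x,y,160,170,6);S=lambda x,y:uc(x,y,240,110,6)
# grip ends
print('gripTop',atz('top',[T(220,115),T(395,115)],133))
print('gripSide',atz('side',[S(315,92),S(383,160)],133))
print('grip',tri(T(309,113),S(349,125)))
print('legs at rail top z44',atz('top',[T(140,165),T(612,160)],44))
print('legs side z44',atz('side',[S(290,203),S(440,395)],44))
print('rail far corners top: nearleft,farright,nearright',atz('top',[T(85,212),T(695,108),T(668,205),T(72,430),T(668,425),T(72,335)],44))
E
```

```text
top [[ 600.6 -162.6  128. ]
 [ 515.7 -342.4  128. ]] 198.80065459621218 [ 558.2 -252.5  128. ]
side [[ 600.2 -164.2  128. ]
 [ 515.7 -341.1  128. ]] 196.08627972939647 [ 558.  -252.6  128. ]
(array([ 601.1, -163. ,  126.6]), np.float64(0.31743838690505766)) (array([ 515.3, -341.8,  129.2]), np.float64(0.5603005067898015))
gripTop [[569.4 292.2 133. ]
 [567.7 225.4 133. ]]
gripSide [[566.4 299.1 133. ]
 [568.8 224.  133. ]]
grip (array([567.8, 258. , 135. ]), np.float64(2.2947806358581815))
legs at rail top z44 [[569.1 354.5  44. ]
 [566.  156.8  44. ]]
legs side z44 [[568.5 348.9  44. ]
 [564.8 156.5  44. ]]
rail far corners top: nearleft,farright,nearright [[549.7 376.6  44. ]
 [587.4 122.   44. ]
 [546.2 133.4  44. ]
 [458.9 377.8  44. ]
 [454.6 133.4  44. ]
 [498.1 379.6  44. ]]
```

>>> jog_arm(steps="-1 -0.2 -0.11 0 0.03; -1 -0.4 -0.22 0 0.06; -1 -0.6 -0.33 0 0.08; -1 -0.8 -0.44 0 0.1; -1 -0.92 -0.51 0 0.1; -1 -0.92 -0.51 0 0.1")

```text
time_s: 0.85
eef_pos: [386.3, 449.4, 248.8]
tool_rot: [[-0.59, 0.807, -0.001], [0.807, 0.59, -0.003], [-0.002, -0.003, -1.0]]
wrist_force: [-0.7, 0.8, 0.4]
finger_gap: 85.8
```

```bash
cat >> h.py <<'E'
def goto(p,az):
    """az: desired azimuth of tool y (deg)"""
    s=observe();R=np.array(s['tool_rot']);d=R.T@(np.array(p)-s['eef_pos'])/250
    a=np.degrees(np.arctan2(R[1,1],R[0,1]));t=-((az-a+180)%360-180)/360
    print('t',s['time_s'],'pos',np.round(s['eef_pos'],1),'az',round(a,2),'gap',round(s['finger_gap'],1),'F',np.round(s['wrist_force'],1))
    print('rot z',np.round(R[:,2],4),'-> d',np.round(d,4),'turn',round(t,4))
E
python3 -c "
from h import *
goto([568.3,256.5,200],-0.9)"
```

```text
t 0.85 pos [386.3 449.4 248.8] az 36.15 gap 85.8 F [-0.7  0.8  0.4]
rot z [-0.001 -0.003 -1.   ] -> d [-1.0521  0.1333  0.1969] turn 0.1029
```

>>> jog_arm(steps="-1 -0.2 0.03 0 0.03; -1 -0.4 0.05 0.05 0.06; -1 -0.6 0.08 0.1 0.08; -1 -0.8 0.11 0.15 0.1; -1 -1 0.13 0.19 0.103; -1 -1 0.133 0.195 0.103; -1 -1 0.133 0.195 0.103")

```text
time_s: 1.72
eef_pos: [559.9, 267.8, 199.9]
tool_rot: [[0.016, 1.0, -0.003], [1.0, -0.016, -0.003], [-0.003, -0.002, -1.0]]
wrist_force: [-0.7, 0.0, 1.1]
finger_gap: 85.4
```

```bash
python3 - <<'E'
from h import *
goto([568.3,256.5,133],-0.9)
for n in('top','side'):
    cv2.imwrite(f'pics/{n}1.png',viewer.camera(n)[:,:,::-1])
crop(cv2.imread('pics/top1.png'),160,130,290,250,5,'pics/t1.png')
crop(cv2.imread('pics/side1.png'),240,70,360,190,5,'pics/s1.png')
E
```

```text
t 1.725 pos [559.9 267.8 199.9] az -0.92 gap 85.4 F [-0.7  0.   1.1]
rot z [-0.0025 -0.0027 -1.    ] -> d [-0.0437  0.035   0.2674] turn -0.0001
```

View pics/t1.png

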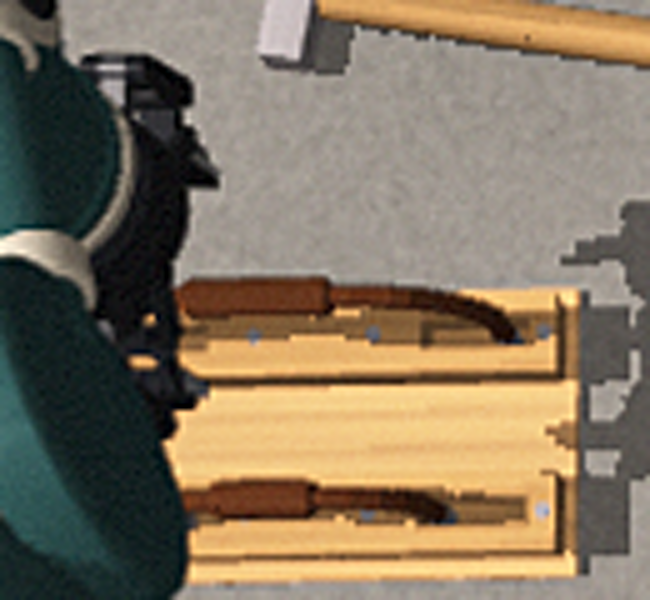

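View pics/s1.png

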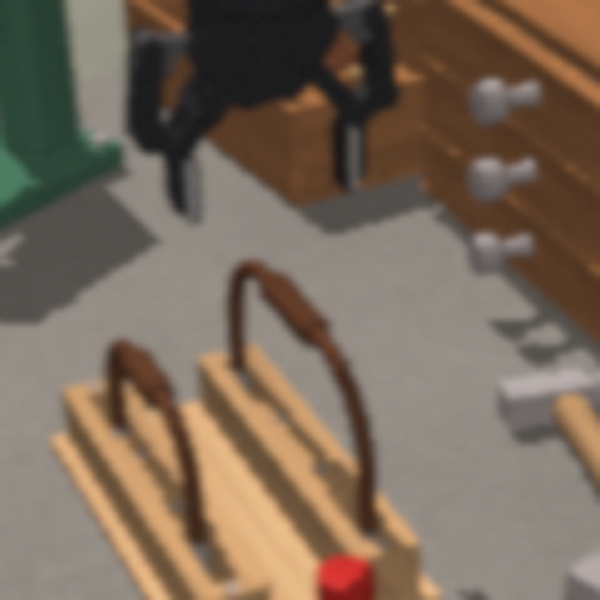

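>>> jog_arm(steps="-1 -0.042 0.034 0.02 0; -1 -0.042 0.034 0.06 0; -1 -0.042 0.034 0.12 0; -1 -0.042 0.034 0.18 0; -1 -0.042 0.034 0.23 0; -1 -0.042 0.034 0.26 0; -1 -0.042 0.034 0.265 0; -1 -0.042 0.034 0.265 0")

```text
time_s: 2.82
eef_pos: [568.3, 257.7, 134.6]
tool_rot: [[0.014, 1.0, -0.001], [1.0, -0.014, -0.002], [-0.002, -0.001, -1.0]]
wrist_force: [0.5, 0.7, -0.5]
finger_gap: 85.3
```

```bash
python3 - <<'E'
from h import *
goto([568.3,257,133],-0.9)
for n in('top','side'):
    cv2.imwrite(f'pics/{n}2.png',viewer.camera(n)[:,:,::-1])
crop(cv2.imread('pics/side2.png'),240,70,360,190,5,'pics/s2.png')
E
```

```text
t 2.825 pos [568.3 257.7 134.6] az -0.83 gap 85.3 F [ 0.5  0.7 -0.5]
rot z [-7.0e-04 -2.2e-03 -1.0e+00] -> d [-0.0029 -0.0001  0.0066] turn 0.0002
```

View pics/s2.png

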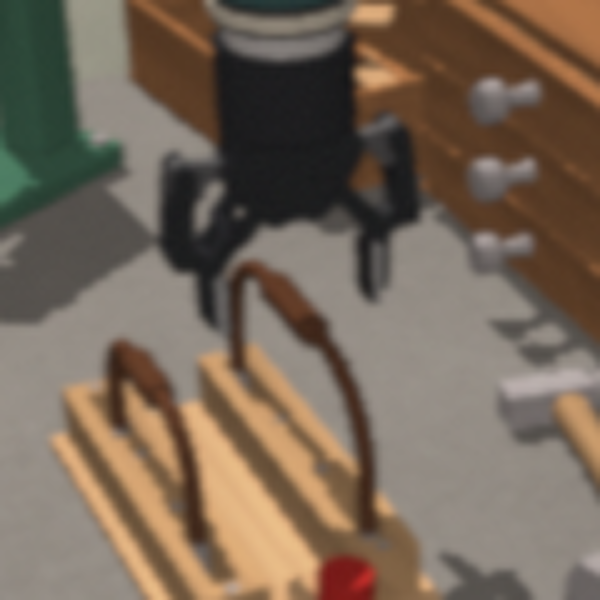

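>>> jog_arm(steps="0 -0.003 0 0.006 0; 0.4 -0.003 0 0.006 0; 1 -0.003 0 0.006 0; 1 -0.003 0 0.006 0; 1 -0.003 0 0.006 0; 1 -0.003 0 0.006 0; 1 -0.003 0 0.006 0; 1 -0.003 0 0.006 0")

```text
time_s: 3.92
eef_pos: [568.6, 257.1, 133.8]
tool_rot: [[0.015, 1.0, 0.0], [1.0, -0.015, -0.002], [-0.002, 0.0, -1.0]]
wrist_force: [-0.1, -1.0, 2.5]
finger_gap: 16.8
```

```bash
python3 - <<'E'
from h import *
goto([568.3,257,133],-0.9)
for n in('top','side'):
    cv2.imwrite(f'pics/{n}3.png',viewer.camera(n)[:,:,::-1])
crop(cv2.imread('pics/side3.png'),240,70,360,190,5,'pics/s3.png')
E
```

```text
t 3.925 pos [568.6 257.1 133.8] az -0.83 gap 16.8 F [-0.1 -1.   2.5]
rot z [ 2.0e-04 -1.9e-03 -1.0e+00] -> d [-0.0005 -0.0014  0.0031] turn 0.0002
```

View pics/s3.png

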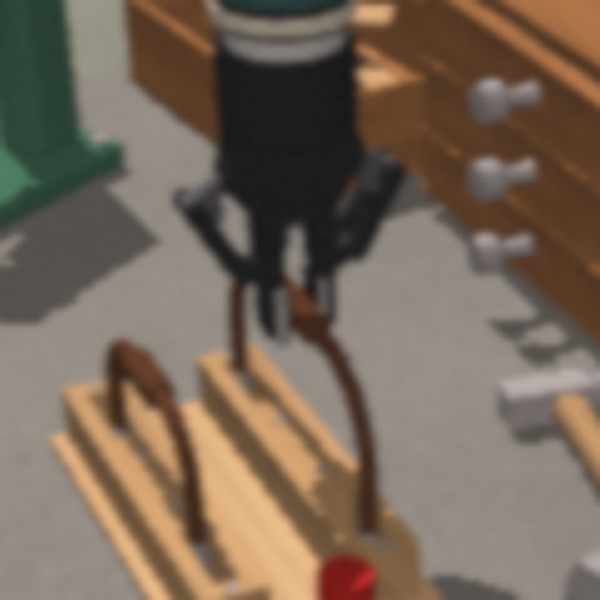

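>>> jog_arm(steps="1 0 0 -0.02 0; 1 0 0 -0.06 0; 1 0 0 -0.12 0; 1 0 0 -0.2 0; 1 0 0 -0.28 0; 1 0 0 -0.36 0; 1 0 0 -0.44 0; 1 0 0 -0.52 0; 1 0 0 -0.6 0; 1 0 0 -0.65 0; 1 0 0 -0.66 0; 1 0 0 -0.66 0")

```text
time_s: 5.52
eef_pos: [568.4, 257.3, 298.3]
tool_rot: [[0.015, 1.0, -0.001], [1.0, -0.015, -0.002], [-0.002, -0.001, -1.0]]
wrist_force: [-0.1, 0.1, -1.2]
finger_gap: 16.6
```

```bash
python3 - <<'E'
from h import *
goto([558.1,-252.5,300],-25.4)
for n in('top','side'):
    cv2.imwrite(f'pics/{n}4.png',viewer.camera(n)[:,:,::-1])
E
```

```text
t 5.525 pos [568.4 257.3 298.3] az -0.83 gap 16.6 F [-0.1  0.1 -1.2]
rot z [-6.0e-04 -2.2e-03 -1.0e+00] -> d [-2.0396 -0.0114 -0.0025] turn 0.0682
```

View pics/side4.png

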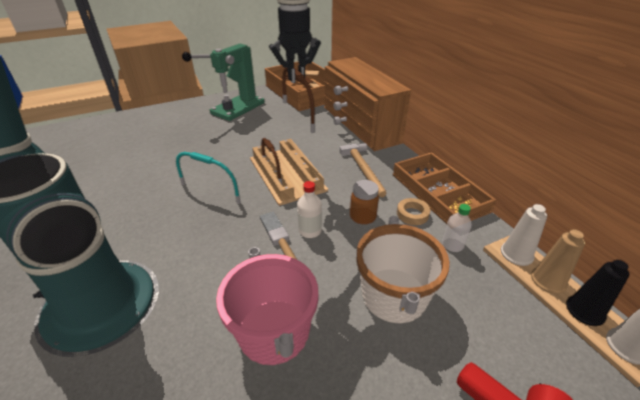

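View pics/top4.png

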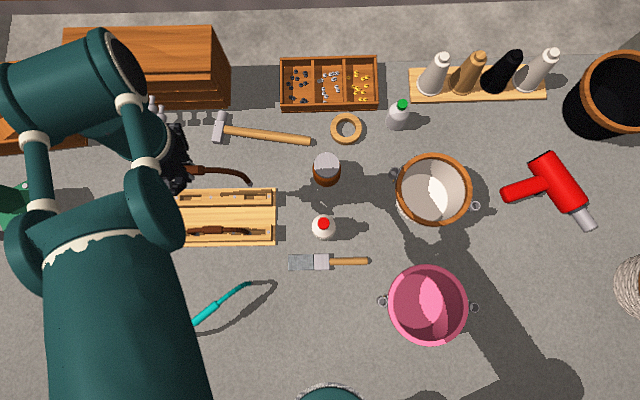

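>>> jog_arm(steps="1 -0.03 0 0 0; 1 -0.1 0 0 0; 1 -0.2 0 0 0.01; 1 -0.3 0 0 0.015; 1 -0.42 0 0 0.02; 1 -0.54 0 0 0.025; 1 -0.66 0 0 0.03; 1 -0.78 -0.004 0 0.034; 1 -0.88 -0.005 0 0.034; 1 -0.96 -0.005 0 0.034; 1 -1 -0.005 0 0.034; 1 -1 -0.005 0 0.034")

```text
time_s: 7.12
eef_pos: [563.2, 6.7, 298.2]
tool_rot: [[0.227, 0.974, -0.002], [0.974, -0.227, -0.002], [-0.003, -0.001, -1.0]]
wrist_force: [1.0, -0.3, -1.1]
finger_gap: 16.9
```

```bash
python3 - <<'E'
from h import *
goto([558.1,-252.5,300],-25.4)
E
```

```text
t 7.125 pos [563.2   6.7 298.2] az -13.14 gap 16.9 F [ 1.  -0.3 -1.1]
rot z [-0.0017 -0.0023 -1.    ] -> d [-1.0142  0.216  -0.0048] turn 0.0341
```

>>> jog_arm(steps="1 -0.03 0.006 0 0; 1 -0.1 0.02 0 0; 1 -0.2 0.04 0 0.01; 1 -0.3 0.065 0 0.015; 1 -0.42 0.09 0 0.02; 1 -0.54 0.115 0 0.025; 1 -0.66 0.14 0 0.03; 1 -0.78 0.168 0 0.034; 1 -0.88 0.19 0 0.034; 1 -0.96 0.207 0 0.034; 1 -1 0.216 0 0.034; 1 -1 0.216 0 0.034")

```text
time_s: 8.62
eef_pos: [558.8, -249.5, 298.7]
tool_rot: [[0.429, 0.903, -0.002], [0.903, -0.429, -0.002], [-0.003, -0.001, -1.0]]
wrist_force: [0.2, 0.1, -1.8]
finger_gap: 16.9
```

```bash
python3 - <<'E'
from h import *
goto([558.1,-252.5,270],-25.4)
for n in('top','side'):
    cv2.imwrite(f'pics/{n}5.png',viewer.camera(n)[:,:,::-1])
crop(cv2.imread('pics/side5.png'),330,120,490,330,3,'pics/s5.png')
E
```

```text
t 8.625 pos [ 558.8 -249.5  298.7] az -25.43 gap 16.9 F [ 0.2  0.1 -1.8]
rot z [-0.0018 -0.002  -1.    ] -> d [-0.012   0.0026  0.1148] turn -0.0001
```

View pics/s5.png

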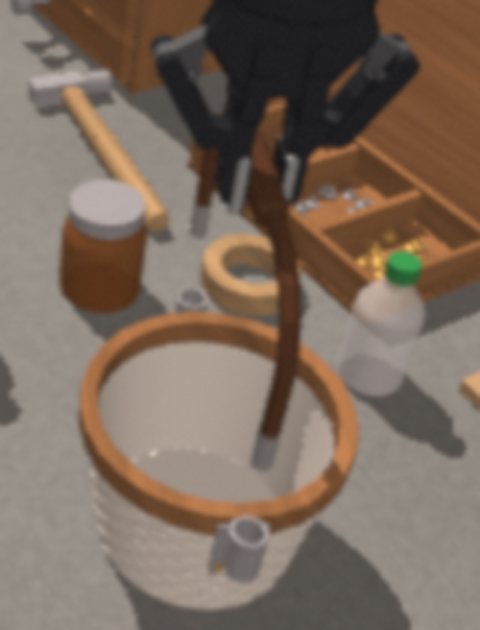

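View pics/top5.png

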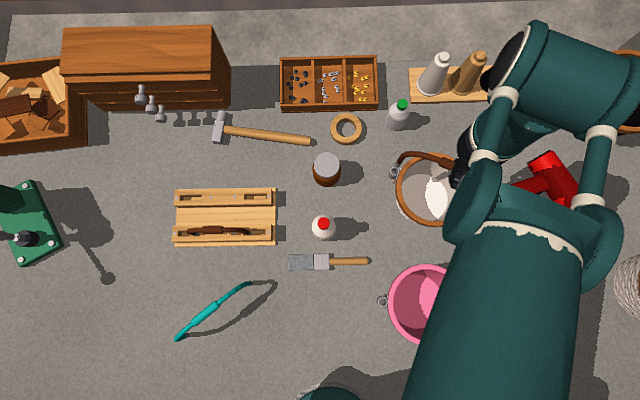

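```bash
python3 - <<'E'
from h import *
np.set_printoptions(precision=1,suppress=True)
s=observe();R=s['tool_rot'];p=s['eef_pos']
o=p+np.array([0,0,-117.8])
y=np.array(R)[:,0]  # along handle
E=np.array([o+98*y,o-98*y]);print(E)
print(proj('side',E),proj('top',E))
c=cv2.imread('pics/side5.png')
crop(c,375,180,475,290,6,'pics/s5z.png')
for q in proj('side',E): print((q+.5-[375,180])*6-.5)
crop(cv2.imread('pics/top5.png'),380,140,480,215,7,'pics/t5z.png')
for q in proj('top',E): print((q+.5-[380,140])*7-.5)
E
```

```text
[[ 600.9 -159.9  180.7]
 [ 517.  -337.   181.2]]
[[395.7 197.4]
 [416.9 273.8]] [[396.6 164.6]
 [482.5 200.3]]
[126.9 106.6]
[254.1 565.3]
[118.9 175. ]
[720.2 424.9]
```

View pics/s5z.png

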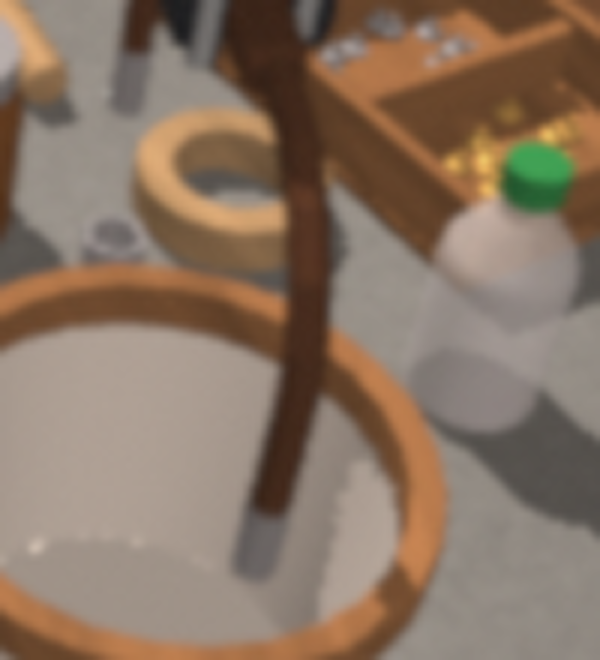

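View pics/t5z.png

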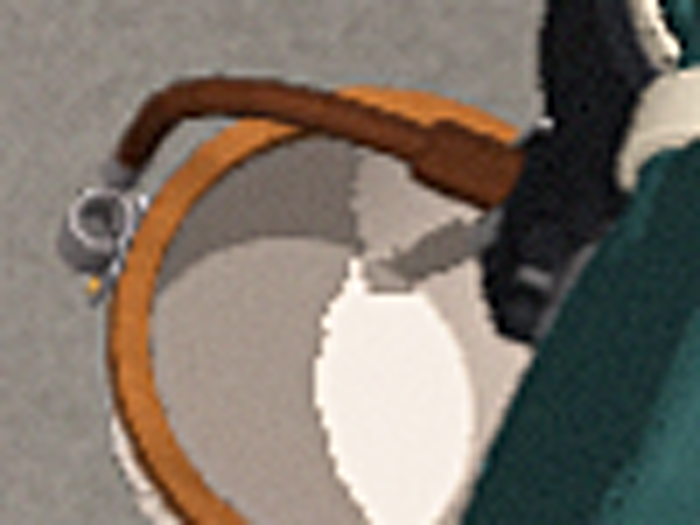

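>>> jog_arm(steps="1 -0.012 0.003 0 0; 1 -0.012 0.003 0.02 0; 1 -0.012 0.003 0.05 0; 1 -0.012 0.003 0.08 0; 1 -0.012 0.003 0.1 0; 1 -0.012 0.003 0.11 0; 1 -0.012 0.003 0.11 0; 1 -0.012 0.003 0.11 0; 1 -0.012 0.003 0.11 0")

```text
time_s: 9.85
eef_pos: [558.5, -251.6, 271.7]
tool_rot: [[0.428, 0.904, -0.001], [0.904, -0.428, -0.002], [-0.002, -0.0, -1.0]]
wrist_force: [0.2, -1.0, -2.0]
finger_gap: 17.1
```

```bash
python3 - <<'E'
from h import *
goto([558.1,-252.5,257.3],-25.4)
goto([558.1,-252.5,257.3],-25.4)
E
```

```text
t 9.85 pos [ 558.5 -251.6  271.7] az -25.36 gap 17.1 F [ 0.2 -1.  -2. ]
rot z [-0.0011 -0.002  -1.    ] -> d [-0.0037  0.0001  0.0574] turn 0.0001
t 9.85 pos [ 558.5 -251.6  271.7] az -25.36 gap 17.1 F [ 0.2 -1.  -2. ]
rot z [-0.0011 -0.002  -1.    ] -> d [-0.0037  0.0001  0.0574] turn 0.0001
```

>>> jog_arm(steps="1 -0.003 0 0.01 0; 1 -0.004 0 0.03 0; 1 -0.004 0 0.045 0; 1 -0.004 0 0.054 0; 1 -0.004 0 0.056 0; 1 -0.004 0 0.056 0; 1 -0.004 0 0.056 0; 1 -0.004 0 0.056 0; 1 -0.004 0 0.056 0")

```text
time_s: 10.98
eef_pos: [558.1, -252.6, 257.7]
tool_rot: [[0.428, 0.904, -0.001], [0.904, -0.428, -0.002], [-0.002, -0.0, -1.0]]
wrist_force: [0.0, -0.2, -1.3]
finger_gap: 17.1
```

```bash
python3 - <<'E'
from h import *
np.set_printoptions(precision=1,suppress=True)
goto([558.1,-252.5,257.3],-25.4)
for n in('top','side'):
    cv2.imwrite(f'pics/{n}6.png',viewer.camera(n)[:,:,::-1])
goto([558.1,-252.5,257.3],-25.4)
s=observe();R=np.array(s['tool_rot']);o=s['eef_pos']-[0,0,117.8];y=R[:,0]
E=np.array([o+98*y,o-98*y]);print(E)
crop(cv2.imread('pics/side6.png'),350,190,470,310,5,'pics/s6z.png')
crop(cv2.imread('pics/top6.png'),380,140,480,215,7,'pics/t6z.png')
print((proj('side',E)+.5-[350,190])*5-.5,(proj('top',E)+.5-[380,140])*7-.5)
E
```

```text
t 10.975 pos [ 558.1 -252.6  257.7] az -25.36 gap 17.1 F [ 0.  -0.2 -1.3]
rot z [-0. -0. -1.] -> d [ 0. -0.  0.] turn 0.0001
t 11.075 pos [ 558.  -252.6  257.7] az -25.36 gap 17.4 F [-0.2 -0.7 -0.1]
rot z [-0. -0. -1.] -> d [0. 0. 0.] turn 0.0001
[[ 600.  -164.   139.6]
 [ 516.1 -341.1  140.1]]
[[221.9 122.1]
 [321.7 510.5]] [[109.6 211.8]
 [683.2 451.1]]
```

View pics/s6z.png

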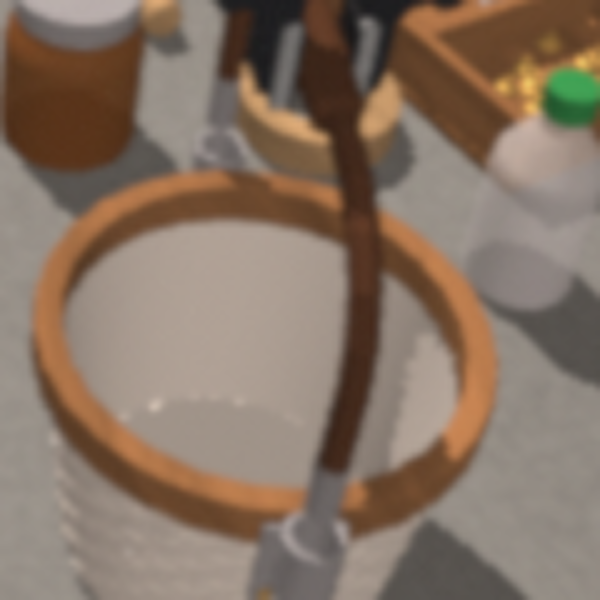

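View pics/t6z.png

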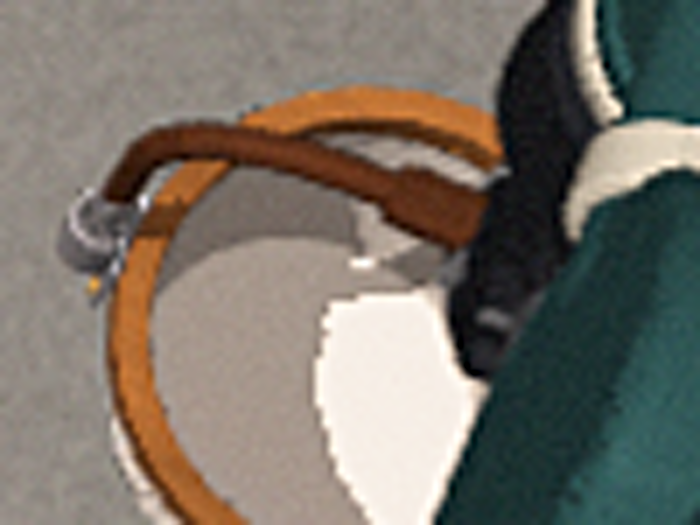

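```bash
python3 - <<'E'
from h import *
np.set_printoptions(precision=1,suppress=True)
s=observe();R=np.array(s['tool_rot']);o=s['eef_pos']-[0,0,117.8];y=R[:,0]
E=np.array([o+98*y,o-98*y])
b=np.array([558.1,-252.5,128]);az=np.radians(64.6);by=np.array([np.cos(az),np.sin(az),0])
S=np.array([b+98*by,b-98*by]);print(E-S)
th=np.linspace(0,2*np.pi,60);C=np.c_[np.cos(th),np.sin(th),0*th]
def panel(n,im,P,w,f):
    q=proj(n,P)[0];x0,y0=int(q[0]-w),int(q[1]-w)
    c=cv2.resize(im[y0:y0+2*w,x0:x0+2*w],None,fx=f,fy=f,interpolation=cv2.INTER_CUBIC);d=c.copy()
    for ctr,rad,col in((E[k],6,(0,255,255)),(S[k],8.5,(0,255,0)),(S[k],11,(0,255,0))):
        uv=((proj(n,ctr+rad*C)+.5-[x0,y0])*f-.5)
        cv2.polylines(d,[np.round(uv).astype(int)],True,col,1)
    return np.hstack([c,d])
rows=[]
for n,k in(('side',1),('side',0),('top',0)):
    im=cv2.imread(f'pics/{n}6.png');rows.append(panel(n,im,(E[k]+S[k])/2,15,12))
    if n=='side' or 1: rows[-1]=cv2.resize(rows[-1],(400,200)) if 0 else rows[-1]
cv2.imwrite('pics/chk_a.png',rows[0]);cv2.imwrite('pics/chk_b.png',rows[1]);cv2.imwrite('pics/chk_c.png',rows[2])
E
```

```text
[[-0.1 -0.  11.6]
 [-0.  -0.1 12.1]]
```

View pics/chk_a.png

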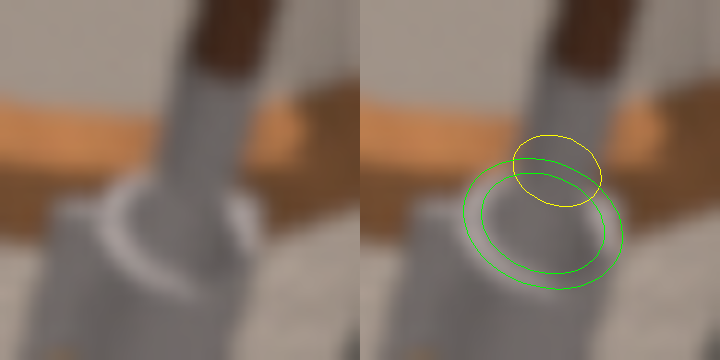

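View pics/chk_b.png

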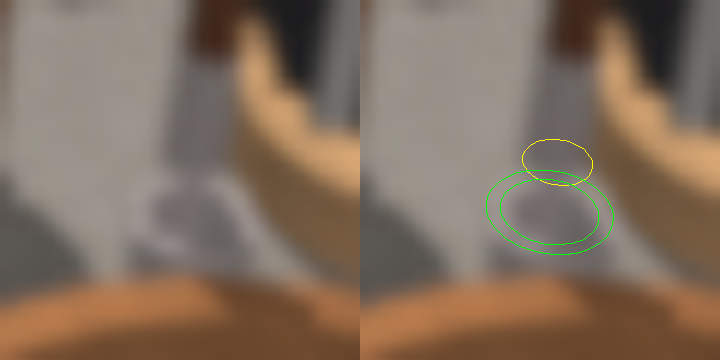

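View pics/chk_c.png

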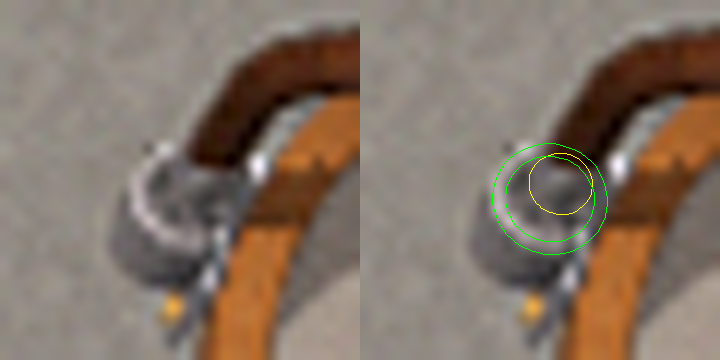

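```bash
python3 - <<'E'
from h import *
goto([558.1,-252.5,257.5],-25.4)
print(np.abs(observe()['joint_vel']).max())
print(r.hand_in())
E
```

```text
t 11.075 pos [ 558.  -252.6  257.7] az -25.36 gap 17.4 F [-0.2 -0.7 -0.1]
rot z [-0.0011 -0.002  -1.    ] -> d [0.0004 0.0001 0.0007] turn 0.0001
0.10505601844359724
the job is handed in; nothing more can be done
None
```

I took the larger handle from the far rail of the rack, lifted it to about 180 mm under the ends and carried it over the jar and glue bottle. It is now held above the white basket, still gripped, and the job was handed in at about 11.1 s.

**Position:** From the tool pose and my basket measurement, both ends are over their sockets to within about 0.2 mm from above. They are 11.6 and 12.1 mm clear of the mouths, against the allowed 3 to 20 mm.

**Camera check:** Drawn over the last pictures, the calculated ends and sockets agreed to about 1–2 mm. The largest mismatch was about 1 mm at the near socket in the side view. The arm hid the near end from the top camera, so that end was checked only from the side.

**Stillness and contact:** The finger gap held at about 17 mm. The largest joint speed was 0.1°/s and the wrist force was about 1 N, with no sign of contact. In the last pictures the basket was where I first measured it to within about 1 mm, and I saw nothing else moved. No verdict was reported at hand-in.

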